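# Scan the label on the drawer box and lay the scanner back

## Task

Pick up the hand scanner from its cork mat and scan the barcode label on top of the small grey box that has the drawer: hold the scanner level with its window over the middle of that label, about 6 cm above it, handle in line with the printed bars, and keep it still for two seconds. Do not scan the label on the plain lidded box. Then lay the scanner, window down, back on the middle of its mat and let go.

Things in the scene. Friction and masses are not known exactly. Their poses are not given: they have to be found in the camera images.
- scanner_grip (a point): Hand scanner, 180 mm long, 0.18 kg, lying level: black handle (120 long, 30 wide, 28 high), wider grey head (60 x 56 x 44 high) at its front, small heel under its rear; the handle's underside is 14 mm above the mat. This point: where to grip, half-way up the handle, 28 mm above the scanner's underside, 45 mm behind the head. Axes: x along the handle to the head, y across (grip so), z up. No trigger.
- scanner_window (a point): Centre of the scanner's window, in the flat underside of the head: 75 mm ahead (+x) of scanner_grip and 28 mm below it. Same axes; the scanner looks along -z and reads by itself when held still.
- sort_label (a point): Centre of the barcode label (36 x 60 mm) on the flat top of the target: grey plastic sorting box, 120 deep x 160 wide x 90 mm high, fixed, with a sliding drawer and knob in the front that faces the robot (it may stand up to 15 mm open). Axes: x from front to back of the box, the direction of the printed bars; y across the bars; z up. Either grey box may be the left one.
- plain_label (a point): Centre of an equal barcode label on the plain grey lidded box without a drawer, 120 x 160 x 84 mm, fixed. Not to be scanned: the scanner would read it if brought to rest with its window within 15 mm of straight above this point, 25 to 100 mm up. Same axes.
- mat: Cork mat, 230 x 110 x 4 mm, fixed on the shelf, left or right. Origin at the centre of its underside, x along its length, z up; its top is 4 mm above the shelf. At the start the scanner lies on it, roughly along its length, head away from the robot.
Not all that is in view belongs to the job. What is shaped like the part that bears scanner_grip but purple is not meant.

How it is judged:
On the way:
1. held scanner's window within 20 mm of above the drawer box label's middle, 25 to 100 mm up, level to 0.2 rad, along the bars to 0.3 rad, still (under 20 mm/s, 0.15 rad/s) for 1.2 s (horizontal distance between scanner_window and sort_label below 0.02 m and z of scanner_window in the frame of sort_label between 0.025 and 0.1 m and angle between scanner_window's own z axis and vertical below 0.2 rad and angle between the x axis of scanner_window and the x axis of sort_label, either way round below 0.3 rad and linear speed of scanner below 0.02 m/s and angular speed of scanner below 0.15 rad/s and contact force between the fingers and scanner above 0.5 N), for 1.2 s.
At the end, for the whole second after the job is handed in: the scanner lies at rest, released, window down and level (within 0.12 rad) on its mat, its grip point within about 40 mm of the mat's middle along and across the mat (x of scanner_grip in the frame of mat between -0.05 and 0.04 m and y of scanner_grip in the frame of mat between -0.04 and 0.04 m and z of scanner_grip in the frame of mat between 0.024 and 0.04 m and angle between scanner_window's own z axis and vertical below 0.12 rad and linear speed of scanner below 0.01 m/s and contact force between the fingers and scanner below 0.1 N); the robot touches nothing.
It fails at once if the plain box's label is scanned: window at rest (under 10 mm/s) within 15 mm of straight above it, 25 to 100 mm up (horizontal distance between scanner_window and plain_label below 0.015 m and z of scanner_window in the frame of plain_label between 0.025 and 0.1 m and linear speed of scanner below 0.01 m/s).
It also fails if it takes over 56 s, if anything falls off the work surface, if the arm or the gripper's body presses on something with over 40 N, if the wrist force passes 120 N, or if a joint passes its speed limit or range.

## Robot

A 7-joint arm with a two-finger parallel gripper is mounted at the origin on the work surface. World frame = base frame: x ahead of the robot, y to its left, z up, the work surface at z = 0. Lengths are in m, angles in rad, forces in N, time in s.
With the tool pointing down it reaches from about 0.425 to 0.925 m from the base axis. Payload 6.8 kg.
Tool frame: the origin (TCP) lies on the front face of the gripper's body, between the roots of the fingers; the fingertips stand 73 mm ahead of it and the grasp point (between the pads) lies 54 mm ahead of it (env.nose_length is the distance from the TCP to the fingertips, in m); z points along the fingers, y is the direction in which the jaws open and shut (so a half turn about z gives the same grasp; the last joint's range is limited). The gripper opens to 85 mm and grips with 20 to 120 N. Pads are 22 mm wide; open, the fingers measure 114 mm over their backs; the gripper's body (76 mm by 85 mm) begins 54 mm behind the grasp point. The pads swing forward as they close: fully open they stand 13 mm farther back than shut.
Start: joints at [1.099, 0.477, 0.022, 1.555, -0.011, 1.109, -0.083], TCP at [0.24, -0.631, 0.304] pointing down, gripper open.
Joint ranges: [-2.96, 2.96], [-0.34, 2.1], [-1.41, 1.46], [0.24, 2.44], [-1.37, 4.51], [0.17, 1.92], [-2.96, 2.96]. Speed limits (rad/s): [2.39, 2.39, 3.14, 3.14, 3.14, 3.14, 3.14].

## Interface

Orientations are given as a unit quaternion [w, x, y, z].
In Python, from cell import env, kin, camera, calibration, job gives the robot as it stands. The module is installed in compiled form; this text tells all that it offers. Calls block until the motion is done:
- env.reach(position, orientation): joint-space move of the TCP to a pose.
- env.movel(position, velocity=0.15, rot=None, stop_force=None): straight line of the TCP; rot=None keeps the orientation; velocity is the mean speed in m/s. With stop_force (N) it stops when the force on the tool has changed by that much, and returns True; else False.
- env.goto_joints(angles): joint-space move.
- env.grip(opening, f_grip=None): finger opening in m; f_grip is the grip in N (None keeps the last); returns when the fingers have stopped.
- env.dwell(seconds).
- kin.inverse_kinematics(position, orientation): joint angles nearest the present ones, or None.
- env.get_state(): the state.
- camera(name): name is "scene" or "top" or "wrist"; returns (picture, depth): 420x560x3 uint8, blue, green, red; 420x560 float32, m along the optical axis (not along the pixel's ray), 0 where there is no reading.
- calibration(name): a dict with "fx", "fy", "cx", "cy" (pixels), "rvec" (rotation vector, rad) and "tvec" (3), from world to camera coordinates, as OpenCV has them. Camera axes: x right, y down, z forward; pixel columns grow to the right and rows downward; lengths in m; the calibration is good to about 2 mm. A picture is of the moment at which its call begins: read the wrist's pose just before it. calibration takes no time and is no camera call; for the wrist camera it gives the pose at the moment of the call.
A pose or a line that the arm cannot do raises env.PlanningError and nothing moves.
- job.job_done(): hands the job in, once; it reports no verdict.
The state is a dict: "time": time; "qpos": joint angles; "joint_velocities": joint speeds; "joint_torque": joint torques, N m; "tcp_pos": TCP position; "orientation": TCP orientation; "force": force on the tool from outside, world axes, zero at the start; "torque": the same for the moment, N m; "opening": finger opening in m.
Only numpy, scipy, OpenCV 4.12 (cv2) and the standard library are available. Lean on these libraries where they do the work, as an engineer would, in place of code of your own. Each camera call takes 0.05 s, during which the arm holds its last target.

## Working session

There is one attempt and no reset: what is moved stays moved. The work goes in short steps, each a Python script; the robot and the scene stay as the last script left them, time stands still between calls to the robot, and variables do not carry over. Pictures are saved under pics/ and viewed, and the job is handed in when it is done.

```bash
mkdir -p pics; ls; python3 - <<'E'
from cell import env,camera,calibration
import cv2
for n in ("scene","top","wrist"):
    im,d=camera(n); cv2.imwrite(f"pics/{n}0.png",im)
    c=calibration(n); print(n,{k:(v.round(3).tolist() if hasattr(v,'round') and hasattr(v,'tolist') else v) for k,v in c.items()}, (d>0).mean())
s=env.get_state(); print(s)
E
```

```text
pics
scene {'fx': 414.19476208486543, 'fy': 414.19476208486543, 'cx': 277.9536739741306, 'cy': 196.9548692707751, 'rvec': [1.651, 1.873, -0.82], 'tvec': [0.078, -0.227, 1.441]} 0.996016156462585
top {'fx': 494.93044394593073, 'fy': 494.93044394593073, 'cx': 265.82659694421244, 'cy': 208.40072317112873, 'rvec': [2.099, -2.137, 0.181], 'tvec': [-0.005, 0.448, 1.119]} 0.9959651360544217
wrist {'fx': 365.92474359042086, 'fy': 365.92474359042086, 'cx': 274.13741836453573, 'cy': 206.14250255661705, 'rvec': [-2.375, 1.636, 0.249], 'tvec': [-0.675, -0.039, 0.379]} 0.9958928571428571
{'time': 0.15, 'qpos': array([ 1.0989101 ,  0.47763725,  0.02235754,  1.55614513, -0.01150148,
        1.10929447, -0.08311165]), 'joint_velocities': array([-0.00174468, -0.00405821,  0.00013091, -0.00367729, -0.00113008,
       -0.00068603,  0.00045521]), 'joint_torque': array([ 2.37621476e-03, -5.96926081e+01,  1.61011253e+00, -2.81493849e+01,
        1.26860279e-02,  6.42806321e-03, -2.03322696e-05]), 'tcp_pos': array([ 0.24006025, -0.63052773,  0.30316453]), 'orientation': array([-6.56147627e-04,  9.83503085e-01,  1.80890085e-01, -1.70522702e-04]), 'force': array([-0.32674733, -0.12648982, -0.49812144]), 'torque': array([-0.01354132, -0.01827495, -0.04359148]), 'opening': 0.08529941858491953}
```

View pics/scene0.png

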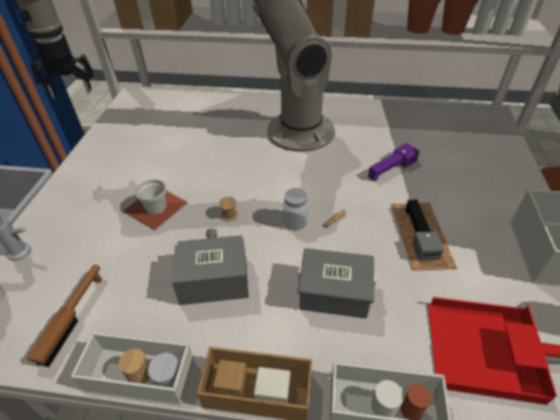

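View pics/top0.png

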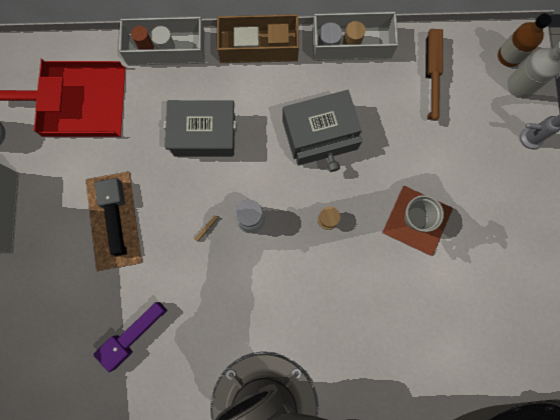

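View pics/wrist0.png

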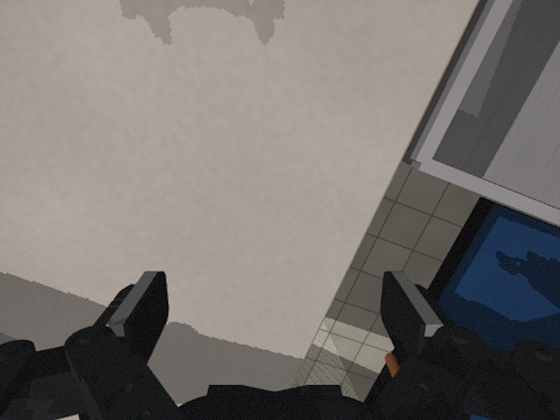

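Scene (robot at top) and top view (robot at bottom, image right = −y). Candidates:
- **Scanner:** the black/grey tool on cork at top (112,215) / scene (425,232) is my choice. The purple one at top (130,337) / scene (397,161) is the decoy. The brush (432,75) and red dustpan (80,95) don't match.
- **Label:** the box at top (323,122) has a knob at (333,163), so it's the target. The box at (200,125) has no knob, so it's the plain one.

Next I'll check with close crops and take first measurements.

```bash
cat > h.py <<'E'
import numpy as np,cv2
from scipy.spatial.transform import Rotation as R
from cell import env,kin,camera,calibration,job
def cam(c):
    K=np.array([[c['fx'],0,c['cx']],[0,c['fy'],c['cy']],[0,0,1]]);Rm=cv2.Rodrigues(np.array(c['rvec'],float))[0];return K,Rm,np.array(c['tvec'],float).ravel()
def ray(c,uv):
    K,Rm,t=cam(c);d=np.linalg.inv(K)@np.array([uv[0],uv[1],1.]);return -Rm.T@t,Rm.T@d
def onplane(c,uv,z):
    o,d=ray(c,uv);return o+d*(z-o[2])/d[2]
def bydepth(c,uv,dep):
    o,d=ray(c,uv);return o+d*dep
def cloud(c,dep):
    K,Rm,t=cam(c);v,u=np.mgrid[:dep.shape[0],:dep.shape[1]]
    p=np.stack([(u-c['cx'])/c['fx']*dep,(v-c['cy'])/c['fy']*dep,dep],-1);return (p-t)@Rm
def tri(c1,u1,c2,u2):
    o1,d1=ray(c1,u1);o2,d2=ray(c2,u2);A=np.stack([d1,-d2],1);s=np.linalg.lstsq(A,o2-o1,rcond=None)[0]
    a=o1+d1*s[0];b=o2+d2*s[1];return (a+b)/2,np.linalg.norm(a-b)
def proj(c,p):
    K,Rm,t=cam(c);q=K@(Rm@np.asarray(p)+t);return q[:2]/q[2]
def down(yaw):
    """tool pointing down, tool y axis at angle yaw+90deg i.e. tool x at yaw"""
    q=(R.from_euler('z',yaw)*R.from_euler('x',np.pi)).as_quat();return np.array([q[3],q[0],q[1],q[2]])
E
python3 - <<'E'
from h import *
im,d=camera("top");c=calibration("top");np.save("topd.npy",d)
P=cloud(c,d)
for n,uv in dict(head=(109,188),handle=(115,230),mat=(130,200),mat2=(98,250),lab=(323,122),boxtop=(300,125),plain=(200,125),ptop=(180,125),table=(200,300),knob=(333,163)).items():
    print(n,P[uv[1],uv[0]].round(3))
def crop(im,x0,y0,x1,y1,s):return cv2.resize(im[y0:y1,x0:x1],None,fx=s,fy=s,interpolation=cv2.INTER_CUBIC)
a=crop(im,70,160,170,280,4);b=crop(im,270,80,370,200,4)
cv2.imwrite("pics/crop1.png",np.hstack([a,b]))
E
```

```text
head [0.503 0.355 0.051]
handle [0.403 0.338 0.049]
mat [0.483 0.318 0.003]
mat2 [0.362 0.392 0.001]
lab [ 0.64  -0.15   0.089]
boxtop [ 0.634 -0.097  0.09 ]
plain [0.64  0.136 0.087]
ptop [0.641 0.183 0.087]
table [0.24  0.146 0.001]
knob [ 0.547 -0.172  0.068]
```

View pics/crop1.png

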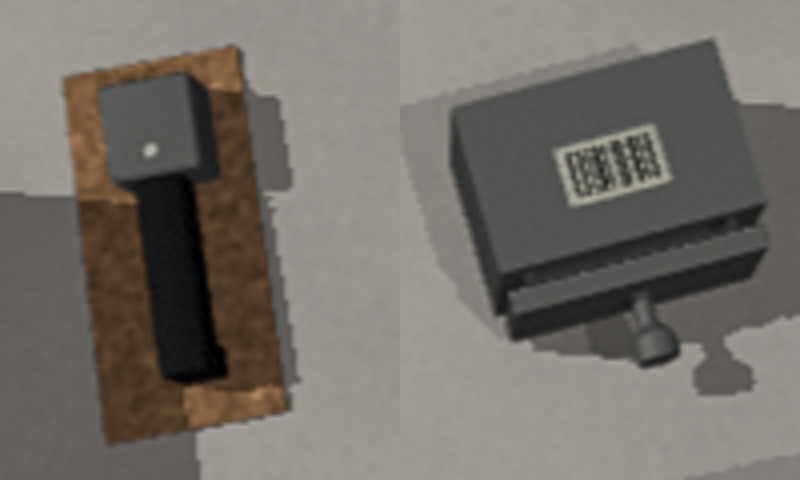

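The crops confirm both choices: the black-handled, grey-headed scanner on cork, and the box with the drawer front and knob at lower right. Next I'll look with the wrist camera from two places near the scanner.

```bash
python3 - <<'E'
from h import *
s=env.get_state()
q=s['orientation'];Rt=R.from_quat([q[1],q[2],q[3],q[0]])
c=calibration("wrist");K,Rm,t=cam(c);o=-Rm.T@t
print("cam in tcp",Rt.inv().apply(o-s['tcp_pos']).round(3),"optical",Rt.inv().apply(Rm[2]).round(3),"right",Rt.inv().apply(Rm[0]).round(3))
for yaw in (0.17,0.17+np.pi):
  for p in ([.41,.34,.3],[.38,.34,.30],[.57,-.17,.232]):
    j=kin.inverse_kinematics(p,down(yaw));print(round(yaw,2),p,None if j is None else np.round(j,2))
E
```

```text
cam in tcp [ 0.076 -0.    -0.07 ] optical [-0.296  0.001  0.955] right [ 0.     1.    -0.001]
0.17 [0.41, 0.34, 0.3] [ 0.05  0.45 -1.1   1.85  0.45  1.12 -2.61]
0.17 [0.38, 0.34, 0.3] [ 0.09  0.45 -1.19  1.89  0.47  1.12 -2.68]
0.17 [0.57, -0.17, 0.232] [ 0.33  0.43 -0.19  1.81  0.1   0.91 -1.3 ]
3.31 [0.41, 0.34, 0.3] [ 0.08  0.48 -1.15  1.85  0.49  1.14  0.5 ]
3.31 [0.38, 0.34, 0.3] [ 0.16  0.53 -1.32  1.89  0.56  1.17  0.38]
3.31 [0.57, -0.17, 0.232] [ 0.71  0.52 -0.7   1.78  0.39  0.98  1.59]
```

```bash
python3 - <<'E'
from h import *
env.goto_joints([-0.6,.36,.0,1.85,0.,np.pi-.36-1.85,1.1])
s=env.get_state();print(s['time'],s['tcp_pos'].round(3))
# view 1
j=kin.inverse_kinematics([.40,.335,.27],down(.17+np.pi));print(np.round(j,2))
env.goto_joints(j)
for i in (1,2):
    if i==2: env.movel([.40-.0,.335+.06,.27],velocity=.2)
    c=calibration("wrist");im,d=camera("wrist");np.savez(f"w{i}.npz",im=im,d=d,**c);cv2.imwrite(f"pics/w{i}.png",im)
s=env.get_state();print(s['time'],s['tcp_pos'].round(3),s['qpos'].round(2))
E
```

```text
3.4833 [0.506 0.27  0.258]
[-0.77  0.27 -0.06  1.95  0.02  0.92  0.91]
4.6 [0.401 0.394 0.27 ] [-0.83  0.33 -0.07  1.86  0.03  0.95  0.82]
```

```bash
python3 -c "
import cv2,numpy as np
a=cv2.imread('pics/w1.png');b=cv2.imread('pics/w2.png');cv2.imwrite('pics/w12.png',cv2.resize(np.hstack([a,b]),(800,300),interpolation=cv2.INTER_AREA))"
```

```text
(no output)
```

View pics/w12.png

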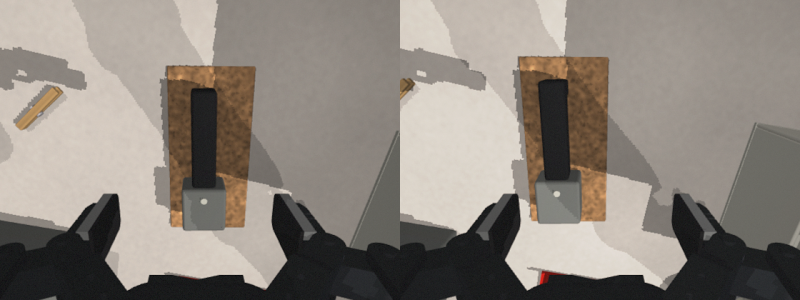

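View 1 (in the half-size pair): mat at (167–255, 67–227), black handle at (204,138), grey head at (204,205) with a white dot at (204,201). View 2: head at (558,197), dot at (556,195). Both views are clear. Next I'll segment and triangulate.

```bash
python3 - <<'E'
from h import *
def big(m,near=None):
    n,l,st,ce=cv2.connectedComponentsWithStats(m.astype(np.uint8));
    k=[i for i in range(1,n) if st[i,4]>20]
    k=max(k,key=lambda i:st[i,4]) if near is None else min(k,key=lambda i:np.hypot(*(ce[i]-near)))
    return l==k,ce[k]
res=[]
for i in (1,2):
    z=np.load(f"w{i}.npz");c={k:z[k] for k in ('fx','fy','cx','cy','rvec','tvec')}
    im=z['im'];d=z['d'];hsv=cv2.cvtColor(im,cv2.COLOR_BGR2HSV);P=cloud(c,d)
    # mat: brown
    brown=(hsv[...,1]>80)&(hsv[...,0]<25)&(hsv[...,2]>30)
    m,_=big(cv2.morphologyEx(brown.astype(np.uint8),cv2.MORPH_OPEN,np.ones((3,3))))
    cnt=max(cv2.findContours(m.astype(np.uint8),0,1)[0],key=cv2.contourArea);hull=cv2.convexHull(cnt)
    quad=cv2.approxPolyDP(hull,.04*cv2.arcLength(hull,True),True)[:,0].astype(float)
    inside=cv2.fillConvexPoly(np.zeros(im.shape[:2],np.uint8),hull,1)>0
    dark=inside&(im.max(2)<42); h,hc=big(dark)
    rect=cv2.minAreaRect(np.argwhere(h)[:,::-1].astype(np.float32))
    grey=inside&(hsv[...,1]<50)&(im.max(2)>60)&(im.max(2)<160);g,gc=big(cv2.morphologyEx(grey.astype(np.uint8),cv2.MORPH_OPEN,np.ones((5,5))))
    dot=inside&(im.min(2)>165);dd,dc=big(dot,near=np.array(gc)) if dot.any() else (None,None)
    print(i,"mat quad",quad.tolist(),"handle",hc.round(1),rect,"head",gc.round(1),"dot",dc)
    hp=P[h];print(" handle cloud z med",np.median(hp[:,2]).round(4),"mean",hp.mean(0).round(4), "head",np.median(P[g],0).round(4),"mat z",np.median(P[m][:,2]).round(4))
    # handle top-face points
    top=h&(np.abs(P[...,2]-np.median(hp[:,2]))<.006);q=P[top][:,:2]
    r2=cv2.minAreaRect((q*1000).astype(np.float32));print(" handle top rect mm",r2)
    gt=g&(np.abs(P[...,2]-np.median(P[g][:,2]))<.006);r3=cv2.minAreaRect((P[gt][:,:2]*1000).astype(np.float32));print(" head top rect mm",r3)
    mc=np.array([onplane(c,q,.004)[:2] for q in quad]);print(" mat corners",mc.round(4).tolist(),"centre",mc.mean(0).round(4))
    res.append((c,hc,gc,dc,quad))
(c1,h1,g1,d1,q1),(c2,h2,g2,d2,q2)=res
for n,a,b in(("handle",h1,h2),("head",g1,g2),("dot",d1,d2)):
    if a is not None and b is not None:
        p,e=tri(c1,a,c2,b);print(n,p.round(4),round(e,4))
if len(q1)==4==len(q2):
    for a in q1:
        k=min(q2,key=lambda b:tri(c1,a,c2,b)[1]+abs(tri(c1,a,c2,b)[0][2]));p,e=tri(c1,a,c2,k);print("mat corner",p.round(4),round(e,4))
E
```

```text
1 mat quad [[234.0, 93.0], [356.0, 93.0], [340.0, 317.0], [239.0, 315.0]] handle [284.9 192. ] ((285.0, 193.5), (36.0, 139.0), 0.0) head [285.1 290.9] dot [285.25 282.  ]
 handle cloud z med 0.0458 mean [0.4027 0.3447 0.0465] head [0.4921 0.3613 0.0478] mat z 0.004
 handle top rect mm ((408.14801025390625, 345.92156982421875), (118.8966293334961, 29.045927047729492), 10.320831298828125)
 head top rect mm ((493.3448486328125, 361.35736083984375), (53.96648406982422, 54.89822006225586), 11.03740119934082)
 mat corners [[0.3319, 0.2876], [0.3136, 0.3931], [0.5379, 0.4301], [0.5538, 0.324]] centre [0.4343 0.3587]
2 mat quad [[167.0, 80.0], [290.0, 80.0], [285.0, 309.0], [184.0, 308.0]] handle [216.4 179.4] ((215.26480102539062, 181.38577270507812), (141.270751953125, 41.119178771972656), 88.46566009521484) head [221.8 279. ] dot [219.0877193  271.36842105]
 handle cloud z med 0.0457 mean [0.4026 0.3468 0.0458] head [0.4908 0.3636 0.0478] mat z 0.004
 handle top rect mm ((407.9923095703125, 346.36932373046875), (118.42440795898438, 30.23337173461914), 10.12055778503418)
 head top rect mm ((494.036865234375, 361.7432556152344), (55.276214599609375, 56.388492584228516), 9.585641860961914)
 mat corners [[0.3318, 0.2884], [0.3138, 0.3935], [0.5386, 0.4297], [0.5554, 0.3249]] centre [0.4349 0.3591]
handle [0.4043 0.3453 0.0357] 0.0003
head [0.4954 0.3621 0.0404] 0.0016
dot [0.4823 0.3595 0.0495] 0.0
mat corner [ 0.3319  0.2872 -0.0004] 0.0001
mat corner [0.3136 0.3936 0.0015] 0.0001
mat corner [0.5367 0.4293 0.0065] 0.0006
mat corner [ 0.5582  0.3241 -0.0013] 0.0014
```

Grip point is about (0.4215, 0.3486, 0.032) with yaw 0.178. Mat centre is (0.4346, 0.3589) with yaw 0.163. Next I'll measure the two labels from the saved top and scene pictures.

```bash
python3 - <<'E'
from h import *
T=cv2.imread("pics/top0.png");S=cv2.imread("pics/scene0.png");ct=calibration("top");cs=calibration("scene")
def lab(im,x0,y0,x1,y1):
    c=im[y0:y1,x0:x1];m=(c.min(2)>115).astype(np.uint8);m=cv2.morphologyEx(m,cv2.MORPH_CLOSE,np.ones((7,7)))
    cnt=max(cv2.findContours(m,0,1)[0],key=cv2.contourArea)
    r=cv2.minAreaRect(cnt);return np.array(r[0])+(x0,y0),cv2.boxPoints(r)+(x0,y0),cv2.contourArea(cnt)
for n,a,b in(("sort",(303,105,343,138),(187,242,230,270)),("plain",(180,110,220,140),(315,258,360,284))):
    u,bu,A=lab(T,*a);v,bv,B=lab(S,*b)
    p,e=tri(ct,u,cs,v);print(n,u,A,v,B,"tri",p.round(4),round(e,4),"plane",onplane(ct,u,.09).round(4),onplane(cs,v,.09).round(4))
    w=np.array([onplane(ct,q,.09)[:2] for q in bu]);
    for k in range(4):
        d=w[(k+1)%4]-w[k];print("  edge",np.linalg.norm(d).round(4),np.degrees(np.arctan2(d[1],d[0])).round(1))
# box top edges from depth
d=np.load("topd.npy");P=cloud(ct,d);m=(np.abs(P[...,2]-.0895)<.008)&(np.abs(P[...,0]-.64)<.12)&(np.abs(P[...,1]+.15)<.12)
m=cv2.morphologyEx(m.astype(np.uint8),cv2.MORPH_OPEN,np.ones((7,7)));n,l,st,ce=cv2.connectedComponentsWithStats(m);k=1+st[1:,4].argmax()
print("boxtop",cv2.minAreaRect((P[l==k][:,:2]*1000).astype(np.float32)),np.median(P[l==k][:,2]))
E
```

```text
sort [322.679245   120.87735844] 350.0 [208.82178116 256.21782207] 376.0 tri [ 0.6418 -0.1486  0.0917] 0.001 plane [ 0.6426 -0.1493  0.09  ] [ 0.6405 -0.1486  0.09  ]
  edge 0.0604 -74.6
  edge 0.0369 -167.2
  edge 0.06 105.3
  edge 0.0368 13.3
plain [199. 123.] 345.5 [336.7696228  273.20818996] 428.5 tri [0.6468 0.1392 0.0823] 0.0004 plane [0.6439 0.1379 0.09  ] [0.6524 0.139  0.09  ]
  edge 0.0608 -91.3
  edge 0.0342 -179.8
  edge 0.0604 88.7
  edge 0.0342 0.7
boxtop ((648.6110229492188, -146.1688232421875), (107.29472351074219, 159.93743896484375), 14.254183769226074) 0.09093483948974262
```

```bash
python3 - <<'E'
from h import *
y=.178+np.pi;g=[.4215,.3486]
env.reach(g+[.17],down(y))
hit=env.movel(g+[.087],velocity=.08,stop_force=15);s=env.get_state();print(hit,s['tcp_pos'].round(4),s['time'])
env.grip(.02,70);s=env.get_state();print(s['opening'],s['force'].round(2),s['time'])
env.movel(g+[.18],velocity=.12);s=env.get_state();print(s['opening'],s['force'].round(2),s['time'],s['qpos'].round(2))
im,d=camera("wrist");cv2.imwrite("pics/w3.png",im)
im,d=camera("scene");cv2.imwrite("pics/s3.png",im)
E
```

```text
False [0.4218 0.3488 0.0875] 6.3083
0.029007171963479256 [-1.44 -0.03  5.53] 6.8583
0.029020145724384657 [ 0.02  0.22 -2.41] 7.7833 [-0.76  0.42 -0.06  1.97  0.03  0.75  0.91]
```

View pics/w3.png

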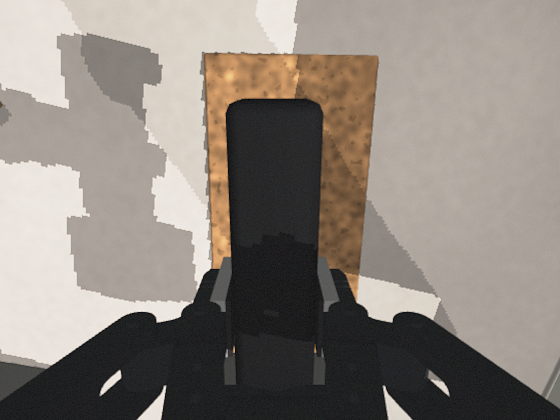

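View pics/s3.png

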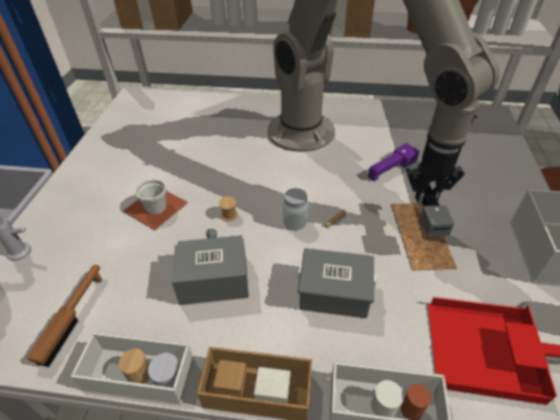

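The wrist picture shows the handle at (275,240) centred in the pads, opening 29 mm. The scene picture shows the scanner lifted, with its head at (436,220). Now I'll carry it high to the drawer box and check tilt and position there.

```bash
cat >> h.py <<'E'
def checks(tag):
    """tilt of handle top from wrist, head position from top cam depth"""
    c=calibration("wrist");im,d=camera("wrist");P=cloud(c,d);s=env.get_state();t=s['tcp_pos']
    m=np.zeros(d.shape,bool);m[110:230,235:315]=True;m&=(im.max(2)<60)&(d>0);q=P[m]
    q=q[np.abs(q[:,2]-np.median(q[:,2]))<.012]
    A=np.c_[q[:,:2]-q[:,:2].mean(0),np.ones(len(q))];k=np.linalg.lstsq(A,q[:,2],rcond=None)[0]
    print("handle plane slopes",k[:2].round(3),"z",k[2].round(4),"tcp",t.round(4))
    cv2.imwrite(f"pics/{tag}w.png",im)
    for n in("top","scene"):
        im,d=camera(n);cv2.imwrite(f"pics/{tag}{n}.png",im);np.save(f"{tag}{n}.npy",d)
E
python3 - <<'E'
from h import *
yb=.244;L=np.array([.6415,-.149]);g=L-.075*np.array([np.cos(yb),np.sin(yb)])
s=env.get_state();p=s['tcp_pos'];env.movel([p[0],p[1],.33],velocity=.2)
j=kin.inverse_kinematics([*g,.33],down(yb+np.pi));print(np.round(j,2))
env.goto_joints(j);print(env.get_state()['time'])
# window 60mm above label: grip z=.0905+.06+.028 ; tcp = grip + .0555 (tcp .0875 at grasp, grip .032)
env.movel([*g,.0905+.06+.028+.0555],velocity=.1)
print(env.get_state()['time'])
checks("scan");print(env.get_state()['time'])
E
python3 - <<'E'
import cv2,numpy as np
a=cv2.imread('pics/scantop.png')[60:260,220:420];b=cv2.imread('pics/scanscene.png')[150:350,110:310]
cv2.imwrite('pics/scanab.png',cv2.resize(np.hstack([a,b]),(800,400)))
E
```

```text
[-0.1   0.33  0.35  1.75 -0.13  1.09  2.11]
10.7167
11.825
handle plane slopes [ 0.    -0.001] z 0.1931 tcp [ 0.5692 -0.1673  0.2348]
11.975
```

View pics/scanab.png

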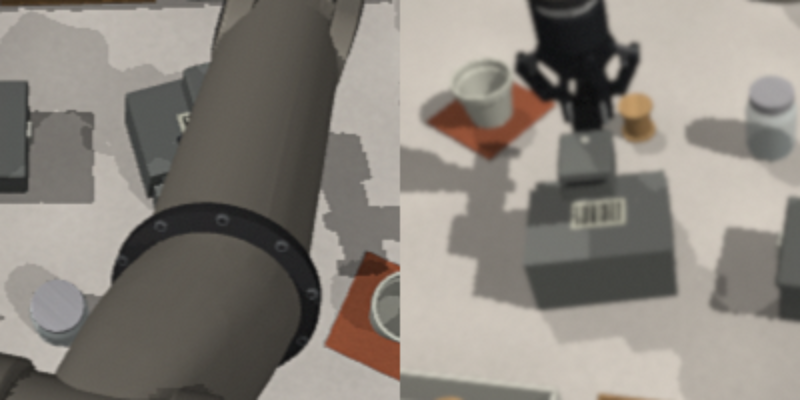

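View pics/scanw.png

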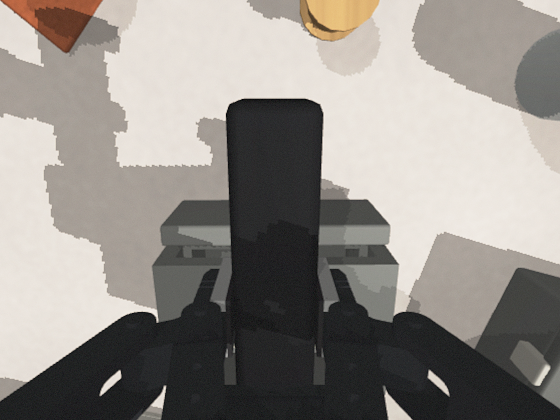

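The wrist picture shows the drawer front spanning columns 153–398 (mid 275.5), under a handle centred at column 275. The scanner is therefore in line with the box, and the handle plane is level to 0.001. The top view is hidden by the arm. I'll check the head position in the scene picture and hold for the dwell.

```bash
python3 - <<'E'
from h import *
cs=calibration("scene");d=np.load("scanscene.npy");P=cloud(cs,d)
m=(P[...,2]>.17)&(P[...,2]<.215)&(P[...,0]>.605)&(P[...,0]<.70)&(np.abs(P[...,1]+.15)<.06)
q=P[m];t=q[q[:,2]>np.median(q[:,2])-.004];t=t[np.abs(t[:,2]-np.median(t[:,2]))<.005]
print(len(t),np.median(t[:,2]).round(4),cv2.minAreaRect((t[:,:2]*1000).astype(np.float32)))
s=env.get_state();print(s['opening'],np.abs(s['joint_velocities']).max())
env.dwell(2.2);s=env.get_state();print(s['time'],s['tcp_pos'].round(4),s['opening'],s['force'].round(2))
E
```

```text
627 0.1965 ((638.01904296875, -150.50265502929688), (73.646240234375, 55.69855499267578), 13.870595932006836)
0.029005228734797422 0.0028523760681686975
14.175 [ 0.5687 -0.1671  0.234 ] 0.02915000261763741 [-0.49  0.73 -2.19]
```

The head is centred at about (0.640, −0.150) with yaw 13.9°, and its underside is about 62 mm above the label. It was held still for over 2 s. Now I'll return it to the mat.

```bash
python3 - <<'E'
from h import *
s=env.get_state();p=s['tcp_pos'];env.movel([p[0],p[1],.33],velocity=.15)
ym=.163;g=np.array([.4346,.3589])-.010*np.array([np.cos(ym),np.sin(ym)]);print(g)
j=kin.inverse_kinematics([*g,.33],down(ym+np.pi));print(np.round(j,2));env.goto_joints(j)
env.movel([*g,.12],velocity=.15)
hit=env.movel([*g,.0872],velocity=.03,stop_force=4);s=env.get_state();print(hit,s['tcp_pos'].round(4),s['force'].round(2),s['time'])
env.dwell(.2);checks("pl")
env.grip(.085);env.dwell(.2)
s=env.get_state();print(s['opening'],s['force'].round(2))
env.movel([*g,.2],velocity=.1);env.movel([.36,.335,.27],velocity=.2)
c=calibration("wrist");im,d=camera("wrist");np.savez("w5.npz",im=im,d=d,**c);cv2.imwrite("pics/w5.png",im)
print(env.get_state()['time'])
E
```

```text
[0.42473255 0.35727721]
[-0.86  0.25  0.06  1.82 -0.02  1.07  0.94]
True [0.4246 0.3571 0.0874] [-0.47 -0.59  5.53] 19.525
handle plane slopes [ 0.001 -0.001] z 0.0458 tcp [0.4246 0.3571 0.0874]
0.08520358785291496 [-0.29  0.08 -0.67]
22.6333
```

View pics/w5.png

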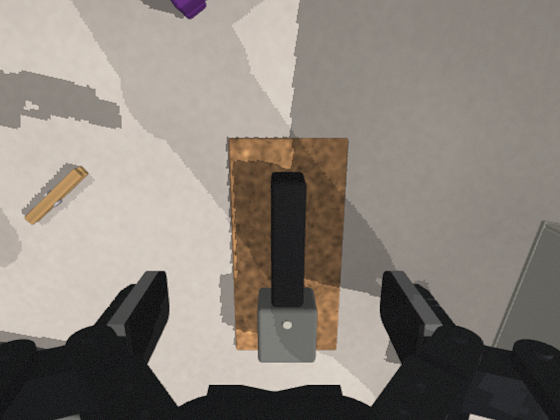

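The scanner lies on the mat with its handle at (288,240) and head at (287,330). It is centred across the mat (229–348), released, with the fingers clear. One last number check, then I'll hand in.

```bash
python3 - <<'E'
from h import *
z=np.load("w5.npz");c={k:z[k] for k in('fx','fy','cx','cy','rvec','tvec')};P=cloud(c,z['d']);im=z['im']
m=np.zeros(im.shape[:2],bool);m[165:300,260:320]=True;m&=(im.max(2)<45)&(np.abs(P[...,2]-.046)<.006)
q=P[m];r=cv2.minAreaRect((q[:,:2]*1000).astype(np.float32));print(r,np.median(q[:,2]).round(4))
A=np.c_[q[:,:2]-q[:,:2].mean(0),np.ones(len(q))];print("slopes",np.linalg.lstsq(A,q[:,2],rcond=None)[0][:2].round(3))
ang=.163;e=np.array([np.cos(ang),np.sin(ang)]);g=np.array(r[0])/1000+.015*e-np.array([.4346,.3589]);print("grip in mat",g@e,g@[-e[1],e[0]])
env.dwell(.5);print(env.get_state()['time'],env.get_state()['force'].round(2));job.job_done()
E
```

```text
((406.9718933105469, 354.1485900878906), (111.46514892578125, 29.394763946533203), 9.348812103271484) 0.0458
slopes [0.001 0.019]
grip in mat -0.013032947855059812 -0.00020496329474222928
23.1333 [0.59 0.02 0.97]
the job is handed in; nothing more can be done
```

I scanned the drawer box's label, laid the scanner back on its mat, released it and handed the job in at about 23 s; no verdict is reported.

- **Scan:** I held the scanner over the drawer box's label for more than 2 s. The head measured about 2 mm from the label's middle and about 62 mm above it. It was in line with the bars to about 0.01 rad, and the handle was level to 0.001 rad. The top camera was blocked by the arm, so that position rests on the scene camera's depth and on the wrist camera's view of the drawer front.
- **Plain box:** While carrying the scanner past it I kept the window more than 100 mm above its label, so it was not scanned.
- **Placing:** The scanner lies window down on the mat, with its grip point about 13 mm behind the mat's middle and 0 mm off across it. The top of the handle is at 45.8 mm, the same as before I picked it up. The gripper is open and clear, with no contact force.
- **Disagreement:** The last tilt fit gave 0.019 rad across the handle, against 0.001 rad just before I let go. Some handle side points probably got into the fit; either value is within the 0.12 rad limit.

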